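# Check a donated fan by hand on the shop's test bench

## Task

Check that the donated fan runs freely: first switch off the isolator with the T-shaped handle; then take the tall tin that stands between the fan's blades and stand it upright on the table well clear of the blades; then turn the fan by hand, gently pushing its blades, through at least one full turn either way, and last switch that isolator back on. The fan must only be turned while its isolator is off and the tin is out of the way; leave the other two switches and everything else on the bench as they are.

Things in the scene. Friction and masses are not known exactly. Their poses are not given: they have to be found in the camera images.
- tee (a joint): Isolator with the T-shaped handle. Lever: steel rod, radius 5, pivot 48 above the table over the box centre, ending in a black cross-bar 56 long, 16 diameter, along the box's y, 90 from the pivot. It snaps over past upright. Joint 0 = ON, leaning 26 deg away from the robot (box's +x); 0.9 = OFF, leaning 26 deg towards the robot (-x). Starts ON.
- tee_tip (a point): Centre of the T handle's cross-bar; moves with the lever (128 above the table at either end, 138 when upright).
- tee_box: Grey box of that isolator, 80 (x) by 56 (y) by 44 high (56 over the pivot), fixed to the table. Origin: centre of underside. Its x axis points away from the robot, give or take its yaw; the lever swings in its x-z plane.
- ball (a joint): Second switch, ball handle; leave it. Lever: steel rod, radius 5, pivot 48 above the table over the box centre, with a black ball, 28 diameter, 90 from the pivot. It snaps over past upright. Joint 0 = ON, leaning 26 deg away from the robot (box's +x); 0.9 = OFF, leaning 26 deg towards the robot (-x). Starts OFF.
- ball_box: Grey box of the ball-handled switch, same sizes and axes as tee_box.
- paddle (a joint): Third switch, flat paddle handle; leave it. Lever: steel rod, radius 5, pivot 48 above the table over the box centre, with a black flat paddle 24 wide, 50 long, ending 100 from the pivot. It snaps over past upright. Joint 0 = ON, leaning 26 deg away from the robot (box's +x); 0.9 = OFF, leaning 26 deg towards the robot (-x). Starts ON.
- paddle_box: Grey box of the paddle switch, same sizes and axes as tee_box.
- fan: Fan motor on its back, fixed, its shaft vertical through the origin (centre of underside). White housing radius 46, up to 55 high, narrowing to radius 30 at 78 high; a grey neck stub, radius 12, at 30 high, sticks out along its +x to radius 76. z up.
- rotor (a joint): Rotor angle, rad, anticlockwise from above, 0 at the start, unlimited; stays where it is left. Hub: radius 26, 88 to 124 above the table. Three grey blades 120 deg apart, out to radius 100, 35 wide at the hub and 52 at the tip, pitched 24 deg, 88 to 113 above the table. At 0 one blade's middle line points along fan's +x.
- blade_tip (a point): Tip of the middle line of one blade, 100 from the shaft and 100 above the table; turns with the rotor.
- tin: Tall white round tin with blue bands, 56 diameter at the lid (54 below), 155 high, about 0.2 kg. Origin: centre of underside. Starts upright on the table in a gap between two blades, 84 to 92 from the shaft.
- mug: White mug, 76 diameter, 88 high, handle to its +y. Origin: centre of underside. Bystander. Leave it where it is.
- goblet: Glass goblet, 60 diameter, 110 high. Origin: centre of foot. Bystander. Leave it where it is.
- candlestick: Brass candlestick, foot 48 diameter, 90 high. Origin: centre of foot. Bystander. Leave it where it is.
- calculator: Black desk calculator lying flat, 130 (x) by 75 (y) by 18. Origin: centre of underside. Bystander. Leave it where it is.
- cds: Stack of three CD cases, 128 (x) by 146 (y) by 30 high. Origin: centre of underside. Bystander. Leave it where it is.
- jar: Closed glass jar, 60 diameter, 80 high. Origin: centre of underside. Bystander. Leave it where it is.
- screwdriver: Screwdriver lying on the table along its x, 190 long, under 35 high. Bystander. Leave it where it is.
Mind the look-alikes: they are no part of the job. What is shaped like the tee_box but purple is not meant.

How it is judged (in metres and radians):
On the way, in this order (a step that is already met when the one before it is completed fails the run):
1. the T-handled isolator is off (value of joint tee above 0.8 rad), for 0.2 s.
2. the tin stands upright on the table, released, its centre more than 140 mm from the fan's shaft (horizontal distance between tin and fan above 0.14 m and angle between tin's own z axis and vertical below 0.1 rad and height (world z) of tin below 0.008 m and linear speed of tin below 0.03 m/s and contact force between the fingers and tin below 0.2 N), for 0.2 s.
3. the rotor has turned a full turn (6.28 rad) from its start, either way, with the isolator off ((value of joint rotor above 6.28 rad or value of joint rotor below -6.28 rad) and value of joint tee above 0.8 rad), for 0.1 s.
4. the T-handled isolator is on again (value of joint tee below 0.1 rad), for 0.2 s.
At the end, for the whole second after the job is handed in: T-handled isolator on (joint below 0.1); rotor at least 6.28 rad from its start, either way, and at rest; tin upright (within 0.1 rad) on the table (underside below 8 mm), at rest, untouched, more than 140 mm from the shaft; ball switch still off (above 0.8) and paddle switch still on (below 0.1) (all of step 2 and value of joint each of tee, paddle below 0.1 rad and (value of joint rotor above 6.28 rad or value of joint rotor below -6.28 rad) and velocity of joint rotor between -0.1 and 0.1 rad/s and value of joint ball above 0.8 rad).
It fails at once if the rotor is turned (more than 0.35 rad, short of the full turn) while the isolator is not off (joint below 0.6) (((value of joint rotor above 0.35 rad or value of joint rotor below -0.35 rad) and value of joint rotor between -6.2 and 6.2 rad) and value of joint tee below 0.6 rad).
It fails at once if the rotor is turned more than 0.35 rad while the tin is within 120 mm of the shaft (((value of joint rotor above 0.35 rad or value of joint rotor below -0.35 rad) and value of joint rotor between -6.2 and 6.2 rad) and horizontal distance between tin and fan below 0.12 m).
It fails at once if the fingers press on the rotor with more than 25 N (contact force between the fingers and rotor above 25 N).
It fails at once if another switch is thrown (value of joint ball below 0.45 rad or value of joint paddle above 0.45 rad).
It fails at once if a bystander is moved more than 30 mm or tipped (distance of any of mug, goblet, candlestick, calculator, cds, jar, screwdriver from where it was at the start of the episode above 0.03 m or angle between any of mug, goblet, candlestick, calculator, cds, jar's own z axis and vertical above 0.35 rad).
It also fails if it takes over 72 s, if anything falls off the work surface, if the arm or the gripper's body presses on something with over 40 N, if the wrist force passes 120 N, or if a joint passes its speed limit or range.

## Robot

A 6-joint arm with a two-finger parallel gripper is mounted at the origin on the work surface. World frame = base frame: x ahead of the robot, y to its left, z up, the work surface at z = 0. Lengths are in m, angles in degrees, forces in N, time in s.
With the tool pointing down it reaches from about 0.325 to 0.775 m from the base axis. Payload 5.5 kg.
Tool frame: the origin (TCP) lies at the centre of the arm's flange, where the gripper is bolted on; the fingertips stand 182 mm ahead of it and the grasp point (between the pads) lies 163 mm ahead of it; z points along the fingers, y is the line along which they close (so a half turn about z gives the same grasp; the last joint's range is limited). The gripper opens to 88 mm and grips with 3 to 60 N. Pads are 20 mm wide; open, the fingers measure 115 mm over their backs; the gripper's body (75 mm by 178 mm) begins 61 mm behind the grasp point.
Start: joints at [-73.15, 5.22, 70.514, -0, 104.267, -3.249], TCP at [0.206, -0.563, 0.405] pointing down, gripper open.
Joint ranges: [-164.24, 164.24], [-49.07, 125.15], [9.68, 141.18], [-86.29, 266.29], [3.28, 154.24], [-151.56, 151.56]. Speed limits (degrees/s): [147.25, 147.25, 172.46, 180, 180, 180].

## Interface

Orientations are given as [roll, pitch, yaw] about the fixed x, y, z axes, in that order (R = Rz(yaw) Ry(pitch) Rx(roll)).
In Python, from station import r gives the robot as it stands. The module is installed in compiled form; this text tells all that it offers. Calls block until the motion is done:
- r.reach(position, orientation): joint-space move of the TCP to a pose.
- r.servo_line(position, rotation=None, speed=0.15): straight line of the TCP; rotation=None keeps the orientation; speed is the mean speed in m/s.
- r.move_joints(angles): joint-space move.
- r.let_go() and r.grab(squeeze=None): open the fingers fully, or close them until they stop; squeeze is the grip in N (None keeps the last).
- r.wait(seconds).
- r.inverse_kinematics(position, orientation): joint angles nearest the present ones, or None.
- r.sense(): the state.
- r.snapshot(name): name is "side" or "top" or "wrist"; returns a dict with "frame" (400x640x3 uint8, red, green, blue), "fx", "fy", "cx", "cy" (pixels), "R" (3x3) and "t" (3): a world point X has camera coordinates R X + t. Camera axes: x right, y down, z forward; pixel columns grow to the right and rows downward; lengths in m; the calibration is good to about 2 mm. A picture is of the moment at which its call begins. There is no depth.
A pose or a line that the arm cannot do raises r.IKError and nothing moves.
- r.hand_in(): hands the job in; it is judged then, once.
The state is a dict: "clock": time; "joints": joint angles; "joint_vel": joint speeds; "joint_torque": joint torques, N m; "tcp_pos": TCP position; "orientation": TCP orientation; "contact_force": force on the tool from outside, world axes, zero at the start; "torque": the same for the moment, N m; "opening": finger opening in m; "gripper_force": force on a finger pad.
Only numpy, scipy, OpenCV 4.12 (cv2) and the standard library are available. Lean on these libraries where they do the work, as an engineer would, in place of code of your own. Each camera call takes 0.05 s, during which the arm holds its last target. There are 200 camera calls.

## Working session

There is one attempt and no reset: what is moved stays moved. The work goes in short steps, each a Python script; the robot and the scene stay as the last script left them, time stands still between calls to the robot, and variables do not carry over. Pictures are saved under pics/ and viewed, at most 10 in all, crops included, and the job is handed in when it is done.

```bash
mkdir -p pics; cat > h.py <<'E'
from station import r
import numpy as np, cv2, pickle
def snap(n,f):
    s=r.snapshot(n); cv2.imwrite(f'pics/{f}.png',s['frame'][:,:,::-1]); pickle.dump(s,open(f'pics/{f}.pkl','wb')); return s
def load(f): return pickle.load(open(f'pics/{f}.pkl','rb'))
def ray(s,u,v):
    R=np.array(s['R']);t=np.array(s['t']);d=R.T@np.array([(u-s['cx'])/s['fx'],(v-s['cy'])/s['fy'],1]);return -R.T@t,d
def atz(s,u,v,z):
    c,d=ray(s,u,v);return c+d*(z-c[2])/d[2]
def tri(*o):
    A=np.zeros((3,3));b=np.zeros(3)
    for s,u,v in o:
        c,d=ray(s,u,v);d=d/np.linalg.norm(d);P=np.eye(3)-np.outer(d,d);A+=P;b+=P@c
    return np.linalg.solve(A,b)
def proj(s,X):
    p=np.array(s['R'])@np.array(X)+np.array(s['t']);return np.array([s['fx']*p[0]/p[2]+s['cx'],s['fy']*p[1]/p[2]+s['cy']])
E
python3 - <<'E'
from h import *
for n in('top','side'):
    s=snap(n,n+'0'); print(n,s['fx'],-np.array(s['R']).T@s['t'],np.array(s['R'])[2])
print(r.sense())
E
```

```text
top 375.10918334514594 [0.37607239 0.020332   1.20543679] [ 0.17703942 -0.00347062 -0.98419764]
side 470.44334406626564 [0.17938797 0.9211493  0.93610308] [ 0.29981919 -0.7045901  -0.64316501]
{'clock': 0.1, 'joints': array([-7.31486862e+01,  5.25827833e+00,  7.05725122e+01,  6.08847838e-04,
        1.04266853e+02, -3.24877927e+00]), 'joint_vel': array([ 0.04468955, -0.02432755, -0.21510185,  0.07898766, -0.01677216,
        0.05560232]), 'joint_torque': array([ 2.77870546e-03, -4.47855234e+01, -4.07571423e+01,  7.00639025e-02,
        2.83530360e-02, -1.16258921e-04]), 'tcp_pos': array([ 0.20621147, -0.56350898,  0.4036494 ]), 'orientation': array([-1.79902546e+02, -6.12300824e-03,  2.01002374e+01]), 'contact_force': array([-0.01800964,  0.10242795,  0.72450803]), 'torque': array([-8.20476256e-05, -2.98173421e-02,  3.78850708e-02]), 'gripper_force': 0.0, 'opening': 0.0877760481663319}
```

View pics/top0.png

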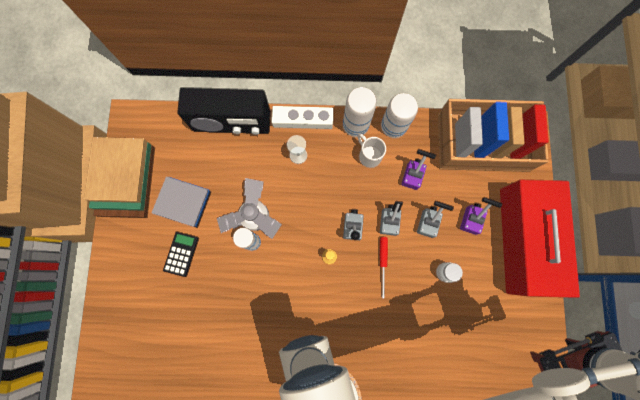

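View pics/side0.png

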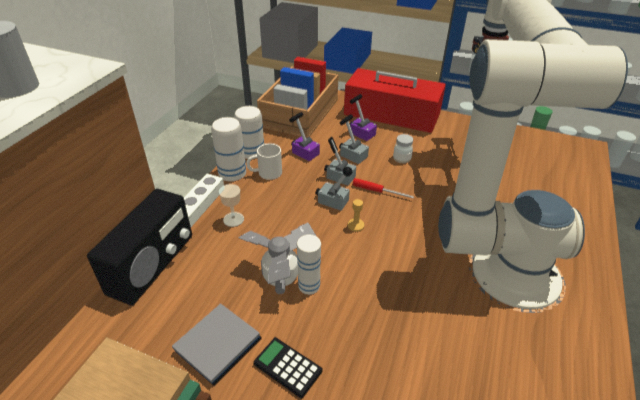

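Candidates in the top view are the grey boxes at (354,224), which has the ball leaning towards the robot, (390,218) and (430,220), and the purple boxes at (415,170) and (475,218), which are excluded. Tins: the one in the fan at (244,239), with look-alikes at (359,105) and (400,110). I'll take a close crop to tell the T from the paddle.

```bash
python3 - <<'E'
from h import *
a=load('top0')['frame'][150:265,330:500,::-1]; b=load('side0')['frame'][90:215,280:420,::-1]
c=load('top0')['frame'][165:265,205:295,::-1]
f=lambda i,k:cv2.resize(i,None,fx=k,fy=k,interpolation=cv2.INTER_CUBIC)
o=np.zeros((600,800,3),np.uint8)
A=f(a,2.6);B=f(b,2.5);C=f(c,2.8)
o[:A.shape[0],:A.shape[1]]=A;o[:B.shape[0],445:445+B.shape[1]]=B;o[315:315+C.shape[0],:C.shape[1]]=C
D=f(load('side0')['frame'][215:305,230:335,::-1],2.8);o[320:320+D.shape[0],300:300+D.shape[1]]=D
cv2.imwrite('pics/crop.png',o)
t=load('top0')
for n,u,v,z in(('g1',390,225,.05),('g2',430,226,.05),('ball',354,224,.05),('fan',250,212,.124),('tin',243,238,.155),('goblet',297,145,.11),('candle',330,256,.09),('calc',181,254,.02),('cds',181,200,.03),('jar',450,272,.06),('sd',382,265,.02),('mug',372,150,.08)): print(n,atz(t,u,v,z).round(3))
E
```

```text
g1 [ 0.532 -0.195  0.05 ]
g2 [ 0.532 -0.32   0.05 ]
ball [ 0.532 -0.083  0.05 ]
fan [0.549 0.227 0.124]
tin [0.47  0.236 0.155]
goblet [0.763 0.099 0.11 ]
candle [ 0.43 -0.01  0.09]
calc [0.427 0.455 0.02 ]
cds [0.597 0.467 0.03 ]
jar [ 0.393 -0.374  0.06 ]
sd [ 0.409 -0.175  0.02 ]
mug [ 0.764 -0.135  0.08 ]
```

View pics/crop.png

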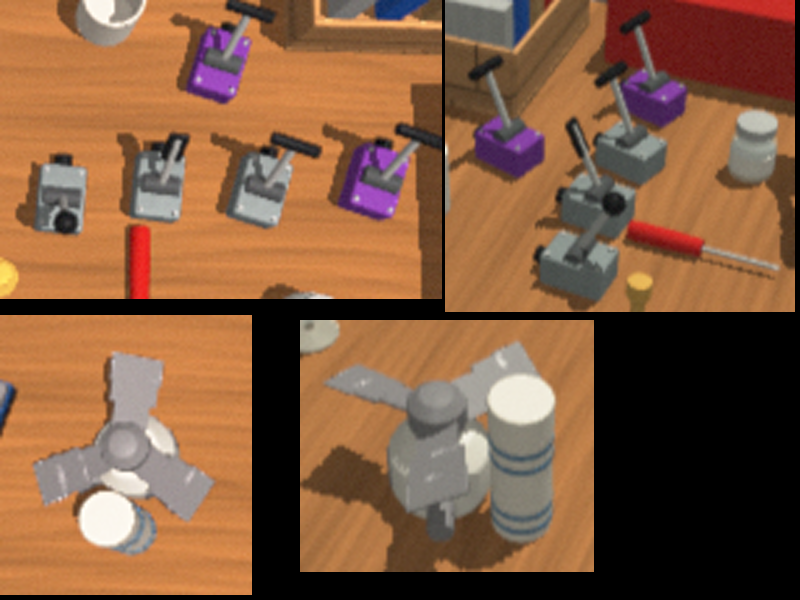

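The crop shows the grey box at top (430,220) carries the T, with its cross-bar at about (444,206) in the top view and (347,119) in the side view. (390,218) is the paddle and (354,224) the ball. The tin stands between two blades on the robot side, with its lid at top (243,238).

```bash
python3 - <<'E'
from h import *
t,s=load('top0'),load('side0')
a=tri((t,434.6,203.1),(s,341.2,122.8));b=tri((t,453,208.8),(s,352.8,116));
print('bar ends order?',a,b, tri((t,434.6,203.1),(s,352.8,116)),tri((t,453,208.8),(s,341.2,122.8)))
m=tri((t,443.8,206),(s,347,119.4));print('bar',m,atz(t,434.6,203.1,.128),atz(t,453,208.8,.128))
print('tin',tri((t,243.2,238),(s,309,243)),atz(t,243.2,238,.155),atz(s,309,243,.155))
print('hub',tri((t,250,211.4),(s,278.6,243)),atz(t,250,211.4,.12))
# view over tee with wrist cam
x,y=m[0]-.035,m[1]
r.reach([x-.03,y,.46],[180,0,-15+180 if 0 else -15])
w=snap('wrist','w0'); print(proj(w,m), r.sense()['clock'],r.sense()['joints'],-np.array(w['R']).T@w['t'])
E
```

```text
bar ends order? [ 0.59042258 -0.31101191  0.13003015] [ 0.57234932 -0.36499813  0.12979399] [ 0.56681268 -0.30175641  0.1693633 ] [ 0.59662311 -0.37537256  0.08937966]
bar [ 0.5814338  -0.33806886  0.12970488] [ 0.58959759 -0.31190183  0.128     ] [ 0.574078   -0.36535249  0.128     ]
tin [0.47142988 0.23659605 0.15336002] [0.47017037 0.23593705 0.155     ] [0.47197318 0.23818188 0.155     ]
hub [0.55381142 0.22973477 0.11339678] [0.55171628 0.2281462  0.12      ]
[300.00035055 122.44667823] 1.5917 [-3.64551176e+01  9.07728550e+00  6.07220761e+01 -1.83615068e-02
  1.10228300e+02  6.85962884e+01] [ 0.58314055 -0.35724969  0.44016124]
```

View pics/w0.png

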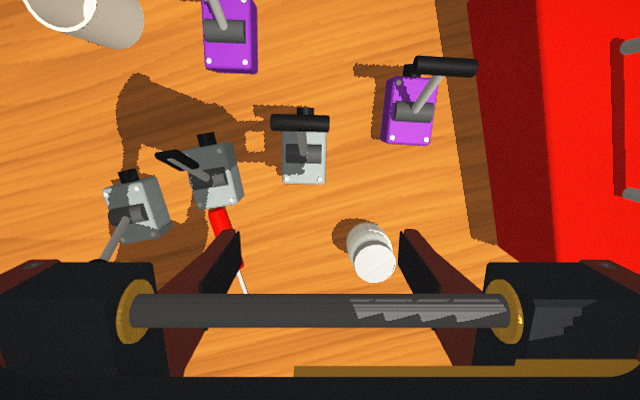

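Wrist view: the grey T isolator's cross-bar spans (271,123)–(329,123), and its centre at (300,122.5) matches the triangulated prediction. The box yaw is about -16°. I'll straddle the bar and pull it towards the robot.

```bash
cat >> h.py <<'E'
BAR=np.array([.5814,-.338]); YAW=np.radians(-16); BX=np.array([np.cos(YAW),np.sin(YAW)]); BOX=BAR-.039*BX
def st(): s=r.sense(); print(round(s['clock'],2),s['tcp_pos'].round(4),s['contact_force'].round(1),round(s['opening'],4),round(s['gripper_force'],1))
E
python3 - <<'E'
from h import *
O=[180,0,74]; p=lambda d,z:[*(BOX+d*BX),z]
r.reach(p(.036,.36),O)
r.servo_line(p(.036,.29)); st()
r.servo_line(p(-.06,.29),speed=.1); st()
r.wait(.3); r.servo_line(p(-.06,.36)); st()
s=snap('side','s1'); t=snap('top','t1')
f=lambda i:cv2.resize(i,None,fx=3,fy=3,interpolation=cv2.INTER_CUBIC)
cv2.imwrite('pics/c1.png',f(s['frame'][90:215,280:420,::-1]))
E
```

```text
3.55 [ 0.5786 -0.3373  0.2909] [ 0.1 -0.7  0. ] 0.0877 0.0
4.66 [ 0.4865 -0.3108  0.2901] [-0.   0.5 -0.2] 0.0877 0.0
5.58 [ 0.4862 -0.3107  0.3593] [ 0.  -0.1 -1.4] 0.0878 0.0
```

View pics/c1.png

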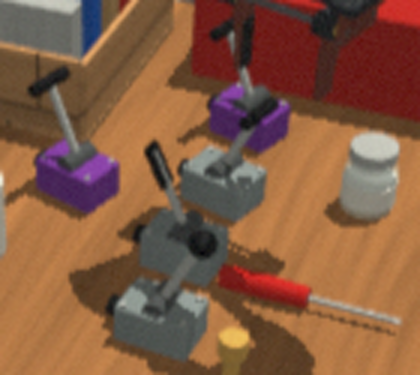

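The crop shows the T lever, bar at (258,108), now leaning towards the robot parallel to the ball's, so it is off. The other switches are unchanged. Next I'll take a wrist view over the fan and tin.

```bash
python3 - <<'E'
from h import *
r.reach([.57,.232,.47],[180,0,180])
w=snap('wrist','w1'); st(); print(proj(w,[.471,.2365,.155]),proj(w,[.5535,.2295,.124]),r.sense()['joints'].round(0))
for h in (.43,.44,.45,.46):
  for x in(.47,.38): print(h,r.inverse_kinematics([x,.26,h],[180,0,180]) is not None)
E
```

```text
7.74 [0.5704 0.231  0.4697] [ 1.1 -0.1  1.3] 0.0875 0.0
[325.87450554  84.15623006] [318.37311819 170.54166525] [ 19.   9.  60.  -0. 111. -71.]
0.43 True
0.43 True
0.44 True
0.44 True
0.45 True
0.45 True
0.46 True
0.46 True
```

View pics/w1.png

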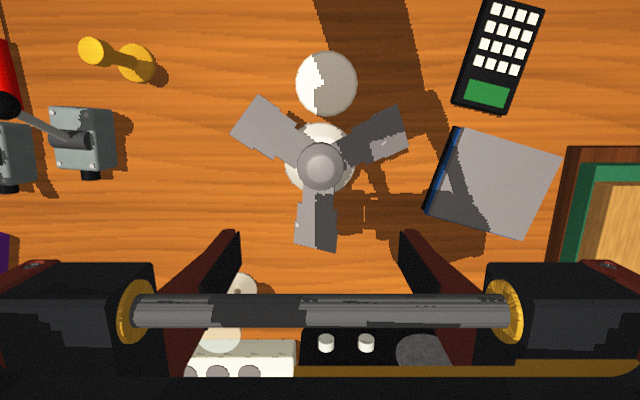

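The lid centre at (326.5,84) matches the prediction. The hub at (320,166) is 4 px off, so I move the fan axis to about (0.550,0.230). The gap between blades is clear for a grasp from above.

```bash
python3 - <<'E'
from h import *
w=load('w1');t=load('top0'); print('hub',atz(w,320,166,.124),'tri',tri((w,320,166),(t,250,211.4)),'tin',atz(w,326.5,84,.155))
O=[180,0,180]; T=[.471,.2365]
r.servo_line([*T,.40],speed=.25); r.servo_line([*T,.306],speed=.12); st()
r.grab(15); st()
r.servo_line([*T,.45],speed=.12); st()
r.servo_line([.37,.30,.45],speed=.15); r.servo_line([.37,.30,.32],speed=.15);r.servo_line([.37,.30,.3065],speed=.04); st()
r.let_go(); r.servo_line([.37,.30,.42],speed=.2); st()
snap('top','t2'); s=snap('side','s2')
cv2.imwrite('pics/c2.png',np.hstack([load('t2')['frame'][100:320,120:420,::-1],s['frame'][160:380,150:450,::-1]]))
E
```

```text
hub [0.54871065 0.23121295 0.124     ] tri [0.55304178 0.23118423 0.10414494] tin [0.47087093 0.23705316 0.155     ]
9.31 [0.4713 0.2366 0.307 ] [ 0.1  0.5 -0.3] 0.0882 0.0
9.91 [0.471  0.2366 0.3062] [0.2 0.8 1.1] 0.0557 15.0
11.26 [0.4711 0.2365 0.4489] [ 1.1  1.1 -1.9] 0.0555 15.0
13.7 [0.3699 0.3    0.3062] [-0.4 -0.1 -2.2] 0.0551 15.0
15.1 [0.37   0.3    0.4189] [ 0.1 -0.1  0. ] 0.0882 0.0
```

View pics/c2.png

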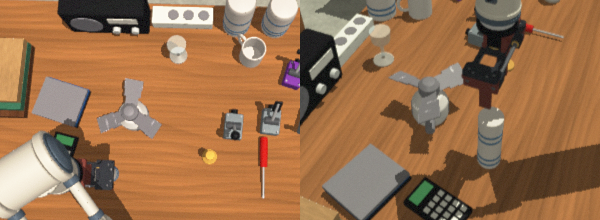

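The tin stands upright near (0.37,0.30), released, with the rotor untouched. Now I'll turn the fan with closed fingers following a circle around the shaft.

```bash
python3 - <<'E'
from h import *
C=np.array([.551,.230]); R=.07
P=lambda a,z=.264:[*(C+R*np.array([np.cos(np.radians(a)),np.sin(np.radians(a))])),z]
r.grab(5)
r.servo_line(P(175,.42),speed=.25); r.servo_line(P(175),speed=.15); st()
F=[]
for a in np.arange(195,616,20):
    r.servo_line(P(a),speed=.05 if a<240 else .08); s=r.sense(); f=np.linalg.norm(s['contact_force']);F.append(round(f,1))
    if f>15: print('stop',a); break
print(F); st()
r.servo_line(P(a-12)); r.servo_line(P(a-12,.36),speed=.2)
r.servo_line([.42,.0,.42],speed=.3); st()
t=snap('top','t3'); s=snap('side','s3')
cv2.imwrite('pics/c3.png',np.hstack([t['frame'][100:320,120:420,::-1],s['frame'][160:380,150:450,::-1]]))
E
```

```text
18.4 [0.4815 0.2363 0.2653] [-0.5  0.4 -0.1] 0.0006 0.0
[np.float64(0.9), np.float64(0.5), np.float64(6.3), np.float64(0.7), np.float64(0.5), np.float64(0.8), np.float64(0.3), np.float64(4.8), np.float64(0.8), np.float64(0.4), np.float64(0.6), np.float64(0.6), np.float64(1.2), np.float64(0.9), np.float64(0.6), np.float64(1.3), np.float64(1.2), np.float64(1.0), np.float64(0.6), np.float64(0.8), np.float64(4.1), np.float64(0.5)]
28.85 [0.5332 0.1618 0.2637] [-0.3 -0.3 -0.4] 0.0001 0.0
30.57 [4.203e-01 3.000e-04 4.186e-01] [-0.1  0.6 -0.3] 0.0008 0.0
```

View pics/c3.png

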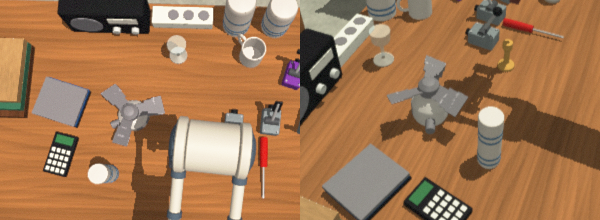

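The crop shows the blades' phase is 50° ahead (mod 120°). That agrees with the finger sweep of about 410°, and the tin at (100,173) is standing. Now I'll switch the isolator back on.

```bash
python3 - <<'E'
from h import *
O=[180,0,74]; p=lambda d,z:[*(BOX+d*BX),z]
r.let_go()
r.reach(p(-.038,.40),O); r.servo_line(p(-.038,.29)); st()
r.servo_line(p(.062,.29),speed=.1); st()
r.wait(.3); r.servo_line(p(.062,.40)); st()
r.reach([.35,-.15,.42],O); 
t=snap('top','t4'); s=snap('side','s4'); st()
f=lambda i:cv2.resize(i,None,fx=2,fy=2,interpolation=cv2.INTER_CUBIC)
cv2.imwrite('pics/c4.png',np.vstack([f(s['frame'][90:215,60:420,::-1]),f(t['frame'][120:290,140:500,::-1])]))
E
```

```text
34.17 [ 0.5076 -0.3167  0.2914] [0.9 0.5 0.1] 0.0878 0.0
35.33 [ 0.6033 -0.3443  0.2901] [-0.  -0.2 -0.7] 0.0879 0.0
36.51 [ 0.6035 -0.3444  0.3987] [ 0.2 -0.1 -1.1] 0.0878 0.0
37.83 [ 0.3506 -0.1505  0.4199] [ 0.4 -0.4  0.5] 0.0882 0.0
```

View pics/c4.png

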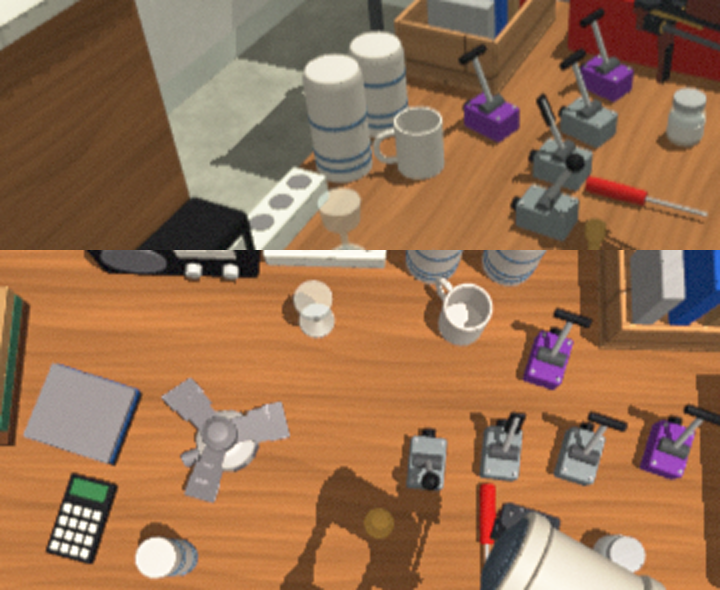

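The T lever is back on (top-view bar at (607,421) in the crop), the ball is still off and the paddle still on. The tin is upright at (165,558), and the bystanders haven't moved.

```bash
python3 -c "
from h import *
print(r.hand_in())"
```

```text
the job is handed in; nothing more can be done
None
```

The job is handed in, with no verdict returned: I switched the T isolator off, stood the tin clear of the fan, turned the fan about 410° (judged from the finger path and blade positions), and switched the isolator back on.

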